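Set the casting flasks over the wax trees on their matching sprue bases

ROBOT

A 6-joint arm with a two-finger parallel gripper is mounted at the origin on a cart in front of the work surface, level with it; the furniture and walls round the work are solid. World frame = base frame: x ahead of the robot, y to its left, z up, the work surface at z = 0. Lengths are in m, angles in degrees, forces in N, time in s.
With the tool pointing down it reaches from about 0.35 to 0.875 m from the base axis. Payload 4.2 kg.
Tool frame: the origin (TCP) lies between the finger pads; the fingertips stand 25 mm ahead of it and the grasp point (between the pads) lies 6 mm ahead of it (r.tips_ahead is the distance from the TCP to the fingertips, in m); z points along the fingers, y is the direction in which the jaws open and shut (so a half turn about z gives the same grasp; the last joint's range is limited). The gripper opens to 87 mm and grips with 3 to 60 N. Pads are 19 mm wide; open, the fingers measure 117 mm over their backs; the gripper's body (75 mm by 190 mm) begins 51 mm behind the grasp point.
Start: joints at [-51.303, 22.042, 0.453, 0, -68.411, -14.817], TCP at [0.253, -0.571, 0.248] pointing down, gripper open.
Joint ranges: [-179.83, 179.83], [-69.29, 118.12], [-61.27, 80.66], [-181.25, 117.63], [-171.15, -9.14], [-177.46, 177.46]. Speed limits (degrees/s): [159.86, 159.86, 180, 180, 180, 180].

INTERFACE

Orientations are given as a 3x3 rotation matrix whose columns are the frame's x, y, z axes.
In Python, from station import r, vision, finish_job gives the robot as it stands.
- The arm moves only by the shell command python3 -m jog 'ROWS'. ROWS is a JSON object of lists of equal length, an entry for each row: "rot": the turn, a rotation vector about the world's x, y, z in degrees, a list of three; "delta_pos": the shift along the world's x, y, z in mm, a list of three; "grip": the opening in per cent of the stroke, from 0 (shut) to 100 (fully open). A call has 1 to 10 rows; each row shifts and turns the commanded pose from where the row before left it; what a row does not reach is not made up. A row lasts 1/12 s, in which the tool goes at most 41.7 mm and 7.16 degrees, less where a joint would pass 70% of its speed; a pose out of reach is approached as far as the arm can. A call with a gripper value outside its range is refused whole. The fingers move at their own pace and stop on an object; the grip force is fixed at half the most. Time passes only in rows, so rows that do not move let the fingers close. It gives the time, the measured TCP pose, the force and the opening at its end, in the units of the state.
- r.sense(): the state, without advancing time (a new reading comes with each control period).
- vision.capture(name): name is "scene" or "top" or "wrist"; returns a dict with "frame" (480x640x3 uint8, red, green, blue), "K" (3x3 intrinsics, pixels), "xyz" and "orientation" of the camera in the world. Camera axes: x right, y up, looking along -z (the intrinsics and any distortion apply to the point x, -y, -z); pixel columns grow to the right and rows downward; lengths in m; the calibration is good to about 2 mm. A picture is of the moment at which its call begins. There is no depth.
- finish_job(): hands the job in, once; it reports no verdict.
The state is a dict: "time_s": time; "joints": joint angles; "joint_velocities": joint speeds; "effort": joint torques, N m; "tcp_pos": TCP position; "ee_rot": TCP orientation; "wrist_force": force on the tool from outside, world axes, zero at the start; "moment": the same for the moment, N m; "gripper_width": opening from 0.0 (shut) to 1.0 (fully open).
Only numpy, scipy, OpenCV 4.12 (cv2) and the standard library are available. Lean on these libraries where they do the work, as an engineer would, in place of code of your own. Each camera call takes 0.05 s, during which the arm holds its last target. There are 200 camera calls.

TASK

The wax trees are ready for investing. Move the four steel flasks from the wire grid to the tray: lower each one gently straight down over the wax tree on the sprue base of its own size (smallest flask on smallest base, and so on up to the largest), without pressing hard on tree or base, until it stands upright on the seat inside the base's rim. Leave the pocket scale and the bottle where they are.

Things in the scene. Friction and masses are not known exactly. Their poses are not given: they have to be found in the camera images.
- flask1_mid (a point): smallest casting flask: plain steel tube standing upright, open at both ends, 26 mm outside diameter, 60 mm tall, wall 2 mm. The point is its centre, half-way up (30 mm above its foot); z points up its axis. It starts on the stainless wire grid (top 20 mm above the bench) in a row of four flasks in any order, about 66 mm apart. Grip it across its outside, in its upper half.
- flask2_mid (a point): second smallest casting flask: plain steel tube standing upright, open at both ends, 34 mm outside diameter, 66 mm tall, wall 2 mm. The point is its centre, half-way up (33 mm above its foot); z points up its axis. It starts on the stainless wire grid (top 20 mm above the bench) in a row of four flasks in any order, about 66 mm apart. Grip it across its outside, in its upper half.
- flask3_mid (a point): second largest casting flask: plain steel tube standing upright, open at both ends, 42 mm outside diameter, 72 mm tall, wall 2 mm. The point is its centre, half-way up (36 mm above its foot); z points up its axis. It starts on the stainless wire grid (top 20 mm above the bench) in a row of four flasks in any order, about 66 mm apart. Grip it across its outside, in its upper half.
- flask4_mid (a point): largest casting flask: plain steel tube standing upright, open at both ends, 50 mm outside diameter, 78 mm tall, wall 2 mm. The point is its centre, half-way up (39 mm above its foot); z points up its axis. It starts on the stainless wire grid (top 20 mm above the bench) in a row of four flasks in any order, about 66 mm apart. Grip it across its outside, in its upper half.
- base1: smallest sprue base, for flask1: fixed black rubber socket, 43 mm across the lip, 12 mm tall, a green wax tree (9 mm across, top 43 mm above the origin) in its middle. Origin: centre of its underside, z up. Seat 5 mm above the origin (seated flask's centre 35 mm above it), 33 mm wide, flaring to 39 at the lip. Four bases in a row, any order, 66 mm apart, in a metal tray (floor 3, rim 9 mm above the bench).
- base2: second smallest sprue base, for flask2: fixed black rubber socket, 51 mm across the lip, 12 mm tall, a green wax tree (14 mm across, top 49 mm above the origin) in its middle. Origin: centre of its underside, z up. Seat 5 mm above the origin (seated flask's centre 38 mm above it), 41 mm wide, flaring to 47 at the lip. Four bases in a row, any order, 66 mm apart, in a metal tray (floor 3, rim 9 mm above the bench).
- base3: second largest sprue base, for flask3: fixed black rubber socket, 59 mm across the lip, 12 mm tall, a green wax tree (20 mm across, top 54 mm above the origin) in its middle. Origin: centre of its underside, z up. Seat 5 mm above the origin (seated flask's centre 41 mm above it), 49 mm wide, flaring to 55 at the lip. Four bases in a row, any order, 66 mm apart, in a metal tray (floor 3, rim 9 mm above the bench).
- base4: largest sprue base, for flask4: fixed black rubber socket, 67 mm across the lip, 12 mm tall, a green wax tree (26 mm across, top 59 mm above the origin) in its middle. Origin: centre of its underside, z up. Seat 5 mm above the origin (seated flask's centre 44 mm above it), 57 mm wide, flaring to 63 at the lip. Four bases in a row, any order, 66 mm apart, in a metal tray (floor 3, rim 9 mm above the bench).
- scale: bystander: dark pocket scale, 96x60x16 mm, loose on the bench behind the rows; origin at the centre of its underside. A magnifier lamp with a white disc hangs over the bench there, about 0.45 m up and from 0.63 m ahead of the robot: carry flasks from row to row in a straight line or nearer the robot, not in a wide arc under it
- bottle: bystander: white bottle with green cap, 43 mm across and 81 mm tall, standing loose on the bench behind the rows; origin at the centre of its underside. A magnifier lamp with a white disc hangs over the bench there, about 0.45 m up and from 0.63 m ahead of the robot: carry flasks from row to row in a straight line or nearer the robot, not in a wide arc under it

How it is judged:
By the outcome, as a careful person would: the job done as asked, in the order asked, and still so for the second after the job is handed in, with the robot touching nothing.
It also fails if it takes over 93 s, if anything falls off the work surface, if the arm or the gripper's body presses on something with over 40 N, if the wrist force passes 120 N, or if a joint passes its speed limit or range.

## Working session

There is one attempt and no reset: what is moved stays moved. The work goes in short steps, Python scripts to look and compute and a shell command to move; the robot and the scene stay as the last step left them, time stands still between calls to the robot, and variables do not carry over. Pictures are saved under pics/ and viewed, about 12 in all and at most 16, crops included, and the job is handed in when it is done.

```bash
mkdir -p pics; ls
cat > h.py <<'E'
from station import r, vision
import numpy as np, cv2
def snap(cam,name,crop=None,s=1):
    c=vision.capture(cam); f=c["frame"][:,:,::-1]
    if crop: x0,y0,x1,y1=crop; f=f[y0:y1,x0:x1]
    if s!=1: f=cv2.resize(f,None,fx=s,fy=s,interpolation=cv2.INTER_CUBIC)
    cv2.imwrite(f"pics/{name}.png",f); return c
def ray(c,u,v,z):
    K=np.array(c["K"]);R=np.array(c["orientation"]);p=np.array(c["xyz"])
    d=np.linalg.solve(K,[u,v,1]); d=R@np.array([d[0],-d[1],-d[2]])
    return p+d*(z-p[2])/d[2]
def proj(c,P):
    K=np.array(c["K"]);R=np.array(c["orientation"]);p=np.array(c["xyz"])
    q=R.T@(np.array(P)-p); q=K@np.array([q[0],-q[1],-q[2]]); return q[:2]/q[2]
E
python3 - <<'E'
from h import *
for n in("scene","top"):
    c=snap(n,n+"0"); print(n,{k:np.round(v,4).tolist() for k,v in c.items() if k!="frame"}, [k for k in c])
s=r.sense(); print(s["time_s"],s["ee_rot"],r.tips_ahead,s["gripper_width"])
E
```

```text
pics
scene {'K': [[455.8248, 0.0, 323.5049], [0.0, 455.8248, 234.5653], [0.0, 0.0, 1.0]], 'xyz': [0.2301, 0.5287, 0.6359], 'orientation': [[-0.8513, 0.3185, -0.417], [-0.5247, -0.5223, 0.6723], [-0.0037, 0.7911, 0.6117]]} ['frame', 'K', 'xyz', 'orientation']
top {'K': [[600.834, 0.0, 320.8573], [0.0, 600.834, 245.4089], [0.0, 0.0, 1.0]], 'xyz': [0.4195, -0.1152, 1.1885], 'orientation': [[0.014, 0.9845, -0.175], [-0.9998, 0.0112, -0.0174], [-0.0152, 0.1752, 0.9844]]} ['frame', 'K', 'xyz', 'orientation']
0.1 [[-9.14438617e-01 -4.04723712e-01 -8.55861076e-04]
 [-4.04724609e-01  9.14436968e-01  1.73818254e-03]
 [ 7.91473174e-05  1.93584928e-03 -9.99998123e-01]] 0.025 0.9969928708712489
```

View pics/top0.png

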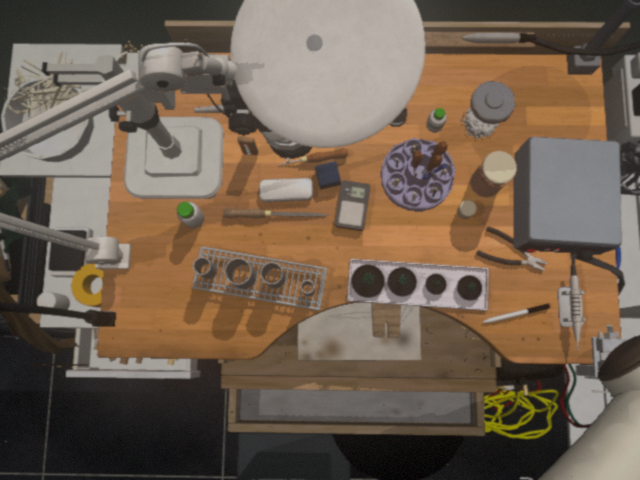

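View pics/scene0.png

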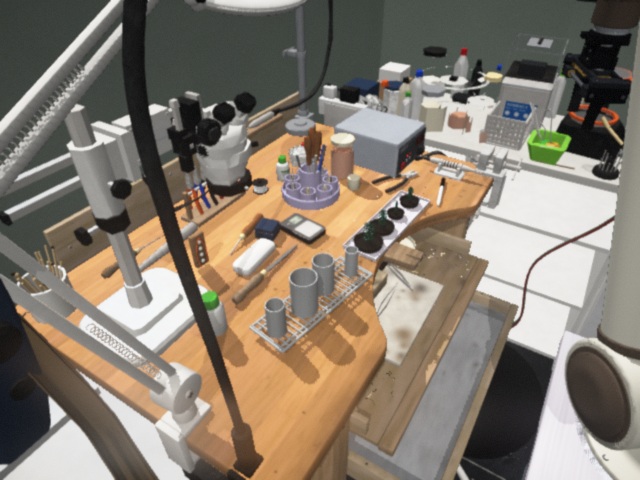

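The top view shows the flasks near (204,267), (239,271), (271,272) and (308,286), and the bases near (367,280), (402,281), (435,285) and (469,288). I'll enlarge it.

Run:
```python
from h import *
c=snap("top","top1",(185,240,345,320),5); c=snap("top","top2",(340,250,500,320),5)
```

```text
(no output)
```

View pics/top1.png

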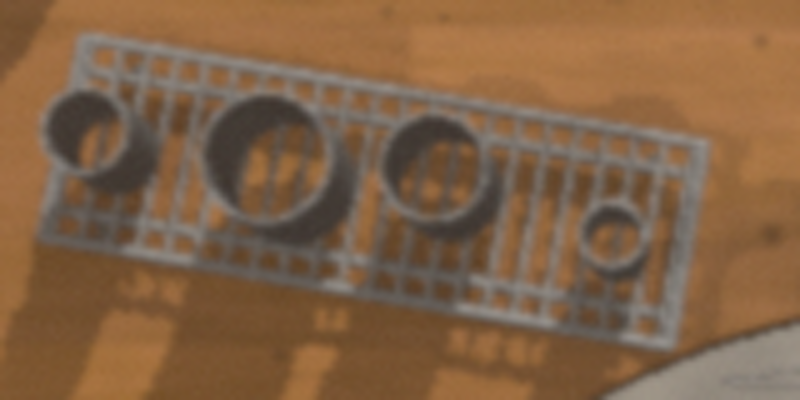

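View pics/top2.png

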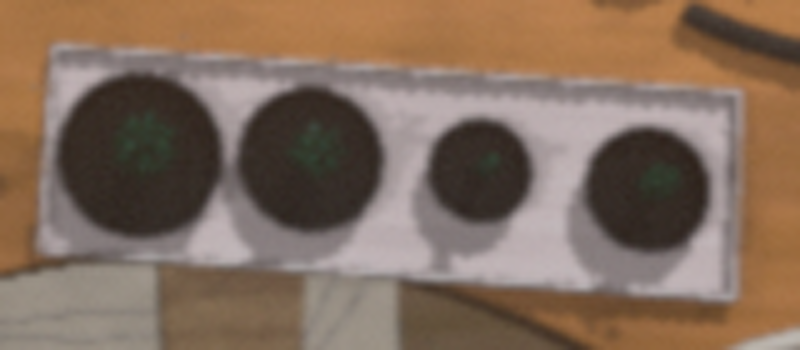

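Flask order left to right is 2, 4, 3, 1, and base order is 4, 3, 1, 2. In crop pixels the flask rims are at (87,133), (267,162), (435,170), (613,239) and the lips at (139,155), (311,159), (481,170), (648,189).

Run:
```python
from h import *
c=vision.capture("top")
F={2:(87,133,86),4:(267,162,98),3:(435,170,92),1:(613,239,80)}
B={4:(139,155),3:(311,159),1:(481,170),2:(648,189)}
f={k:ray(c,185+(x+.5)/5-.5,240+(y+.5)/5-.5,z/1e3) for k,(x,y,z) in F.items()}
b={k:ray(c,340+(x+.5)/5-.5,250+(y+.5)/5-.5,.015) for k,(x,y) in B.items()}
t=np.array(r.sense()["tcp_pos"])
print("tcp",t*1e3)
for n,d in(("f",f),("b",b)):
    for k in d: print(n,k,np.round(d[k]*1e3,1))
    P=np.array([v[:2] for v in d.values()]); e=P[-1]-P[0]; print(np.linalg.norm(np.diff(P,axis=0),axis=1)*1e3, "row dir deg",np.degrees(np.arctan2(e[1],e[0])))
```

```text
tcp [ 252.95825659 -571.25843407  247.05224956]
f 2 [573.8 124.7  86. ]
f 4 [562.2  55.3  98. ]
f 3 [560.7  -5.8  92. ]
f 1 [537.3 -71.4  80. ]
[70.29863611 61.17597685 69.59101321] row dir deg -100.53238799431303
b 4 [ 559.1 -186.7   15. ]
b 3 [ 558.3 -254.    15. ]
b 1 [ 554.8 -320.3   15. ]
b 2 [ 548.2 -385.2   15. ]
[67.31884737 66.42479454 65.21412477] row dir deg -93.14651592812939
```

```bash
python3 -m jog '{"rot":[[0,0,6],[0,0,6],[0,0,6],[0,0,6],[0,0,6],[0,0,6],[0,0,6],[0,0,6],[0,0,6],[0,0,5]],"delta_pos":[[10,20,0],[17,30,0],[17,30,0],[17,30,0],[17,30,0],[17,30,0],[17,30,0],[17,30,0],[17,30,0],[17,30,0]],"grip":[100,100,100,100,100,100,100,100,100,100]}'
python3 -m jog '{"rot":[[0,0,0],[0,0,0],[0,0,0],[0,0,0],[0,0,0],[0,0,0],[0,0,0],[0,0,0],[0,0,0]],"delta_pos":[[17,30,0],[17,30,0],[17,30,0],[17,30,0],[17,30,0],[17,30,0],[15,20,0],[4,10,0],[0,0,0]],"grip":[100,100,100,100,100,100,100,100,100]}'
python3 - <<'E'
from h import *
c=snap("wrist","w1"); print({k:np.round(v,4).tolist() for k,v in c.items() if k!="frame"}); s=r.sense(); print(s["tcp_pos"],s["ee_rot"][0],s["wrist_force"])
E
```

```text
time_s: 1.08
tcp_pos: [0.4165, -0.2799, 0.2477]
ee_rot: [[-0.119, -0.993, 0.0], [-0.993, 0.119, -0.0], [-0.0, -0.0, -1.0]]
wrist_force: [1.1, -0.5, 0.1]
gripper_width: 0.995
time_s: 1.83
tcp_pos: [0.5378, -0.0696, 0.2471]
ee_rot: [[-0.121, -0.993, -0.0], [-0.993, 0.121, 0.0], [-0.0, 0.0, -1.0]]
wrist_force: [-0.2, -1.0, 0.0]
gripper_width: 1.003
{'K': [[338.1053, 0.0, 320.9249], [0.0, 338.1053, 239.5402], [0.0, 0.0, 1.0]], 'xyz': [0.5287, -0.1479, 0.3838], 'orientation': [[-0.9927, -0.1153, -0.0344], [0.1203, -0.9501, -0.2878], [0.0005, -0.2899, 0.9571]]}
[ 0.5369951  -0.07076008  0.24718313] [-0.1223132  -0.99249103 -0.00101373] [-0.0644096   0.24770761  0.2405058 ]
```

View pics/w1.png

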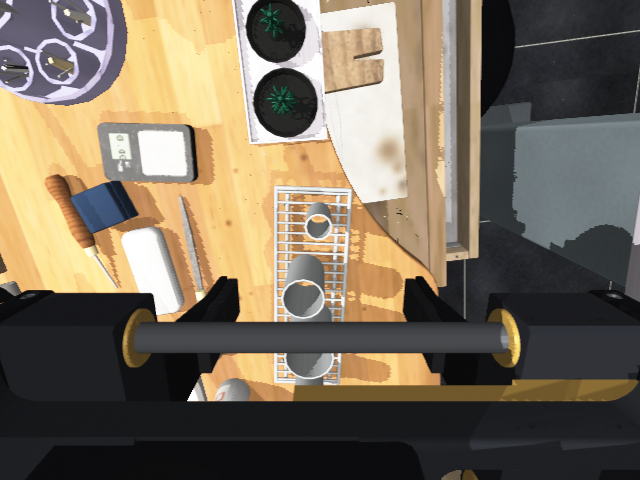

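The wrist view shows the flask1 rim at (319,227), flask3 at (303,300) and flask4 at (309,355), plus the base4 lip at (285,103). I'll cross-check these against the top view.

Run:
```python
from h import *
c=vision.capture("wrist")
for n,u,v,z in(("f1",318.5,227,.08),("f3",303,300,.092),("f4",309.5,355,.098),("b4",285.5,103,.015),("b3",276,30,.015)): print(n,np.round(ray(c,u,v,z)*1e3,1))
```

```text
f1 [539.5 -70.   80. ]
f3 [562.6  -3.6  92. ]
f4 [563.7  53.5  98. ]
b4 [ 559.2 -186.4   15. ]
b3 [ 558.3 -252.    15. ]
```

```bash
python3 -m jog '{"rot":[[0,0,0],[0,0,0],[0,0,0],[0,0,0],[0,0,0],[0,0,0],[0,0,0],[0,0,0]],"delta_pos":[[1,0,-20],[0,0,-32],[0,0,-32],[0,0,-32],[0,0,-30],[0,0,-20],[0,0,-10],[0,0,0]],"grip":[100,100,100,100,100,100,60,40]}'
python3 -m jog '{"rot":[[0,0,0],[0,0,0],[0,0,0],[0,0,0],[0,0,0],[0,0,0]],"delta_pos":[[0,0,0],[0,0,0],[0,0,0],[0,0,0],[0,0,0],[0,0,0]],"grip":[30,20,10,0,0,0]}'
```

```text
time_s: 2.6
tcp_pos: [0.5361, -0.0727, 0.0696]
ee_rot: [[-0.126, -0.992, -0.005], [-0.992, 0.126, -0.001], [0.001, 0.005, -1.0]]
wrist_force: [-0.8, -0.2, -0.4]
gripper_width: 0.92
time_s: 3.1
tcp_pos: [0.5383, -0.0714, 0.0722]
ee_rot: [[-0.124, -0.992, 0.001], [-0.992, 0.124, 0.0], [-0.0, -0.001, -1.0]]
wrist_force: [0.0, -0.3, 1.0]
gripper_width: 0.476
```

```bash
python3 -m jog '{"rot":[[0,0,0],[0,0,0],[0,0,0],[0,0,0],[0,0,0],[0,0,0],[0,0,0]],"delta_pos":[[0,0,0],[0,0,0],[0,0,0],[0,0,0],[0,0,0],[0,0,0],[0,0,0]],"grip":[0,0,0,0,0,0,0]}'
```

```text
time_s: 3.68
tcp_pos: [0.5382, -0.0715, 0.0717]
ee_rot: [[-0.124, -0.992, 0.0], [-0.992, 0.124, 0.0], [-0.0, -0.0, -1.0]]
wrist_force: [0.3, -0.7, 0.7]
gripper_width: 0.282
```

```bash
python3 -m jog '{"rot":[[0,0,0],[0,0,0],[0,0,0],[0,0,0],[0,0,0],[0,0,0],[0,0,0],[0,0,0],[0,0,0],[0,0,0]],"delta_pos":[[0,0,0],[0,0,10],[0,0,25],[0,0,25],[0,0,15],[1,-15,0],[2,-27,0],[2,-27,0],[2,-27,0],[2,-27,0]],"grip":[0,0,0,0,0,0,0,0,0,0]}'
python3 -m jog '{"rot":[[0,0,0],[0,0,0],[0,0,0],[0,0,0],[0,0,0],[0,0,0],[0,0,0]],"delta_pos":[[2,-27,0],[2,-27,0],[2,-27,0],[2,-27,0],[1,-13,0],[0,-5,0],[0,0,0]],"grip":[0,0,0,0,0,0,0]}'
python3 - <<'E'
from h import *
c=snap("wrist","w2"); s=r.sense(); print(s["tcp_pos"],s["wrist_force"],s["gripper_width"])
c=snap("top","t2",(340,210,500,330),5)
E
```

```text
time_s: 4.52
tcp_pos: [0.5466, -0.1955, 0.147]
ee_rot: [[-0.124, -0.992, -0.001], [-0.992, 0.124, 0.0], [-0.0, 0.001, -1.0]]
wrist_force: [0.1, 0.4, -1.0]
gripper_width: 0.282
time_s: 5.1
tcp_pos: [0.5555, -0.321, 0.1463]
ee_rot: [[-0.126, -0.992, -0.001], [-0.992, 0.126, 0.001], [-0.0, 0.001, -1.0]]
wrist_force: [-0.1, -0.6, -0.8]
gripper_width: 0.281
[ 0.55557672 -0.32012267  0.14637589] [-0.51121456  0.6788233  -1.19837227] 0.2834655566347551
```

View pics/w2.png

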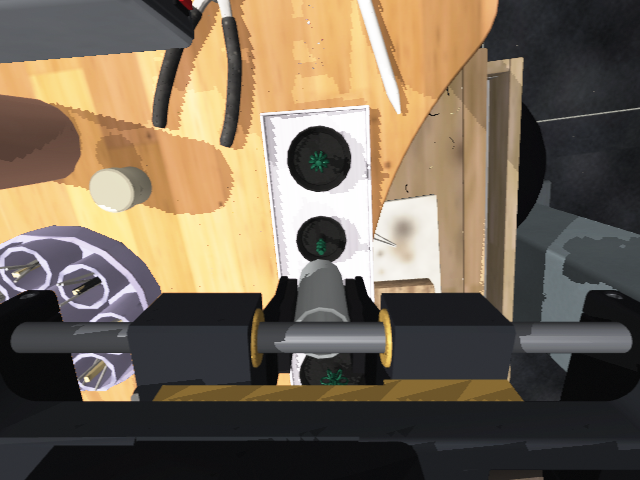

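The flask is held upright, with its rim at about (323,318). The base1 lip is at about (321,240) and base2 at (319,158).

Run:
```python
from h import *
c=vision.capture("wrist")
for n,u,v,z in(("rim",323,318.5,.155),("b1",321,240,.015),("b2",319,158.5,.015)): print(n,np.round(ray(c,u,v,z)*1e3,1))
```

```text
rim [ 554.6 -324.3  155. ]
b1 [ 556.2 -316.7   15. ]
b2 [ 549.7 -382.2   15. ]
```

Run:
```python
import cv2,numpy as np
a=cv2.imread("pics/w2.png")[190:370,260:390]; a=cv2.resize(a,None,fx=3,fy=3,interpolation=cv2.INTER_CUBIC)
b=cv2.imread("pics/t2.png")[150:,300:]; b=cv2.resize(b,(400,360)) if 0 else b
h=max(a.shape[0],b.shape[0]); p=lambda m:cv2.copyMakeBorder(m,0,h-m.shape[0],0,0,0)
cv2.imwrite("pics/x2.png",np.hstack([p(a),p(b)[:,:400]])); print(a.shape,b.shape)
```

```text
(540, 390, 3) (450, 500, 3)
```

View pics/x2.png

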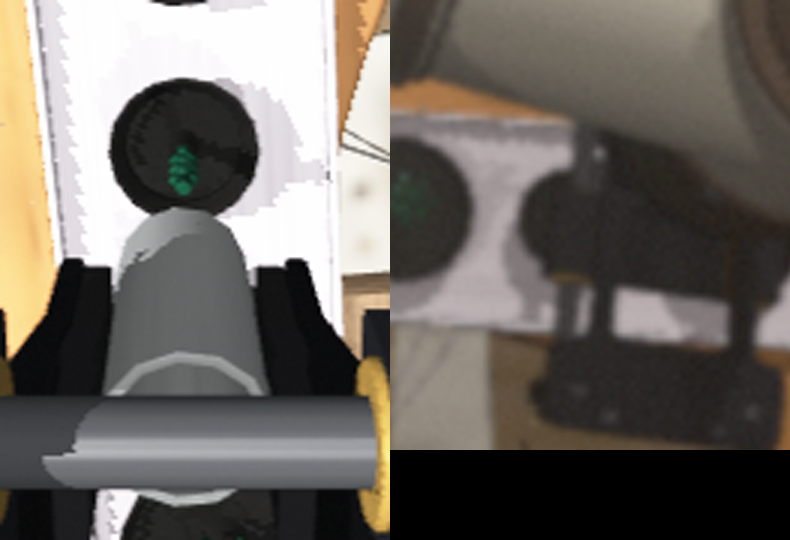

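Run:
```python
from h import *
c=vision.capture("wrist")
for n,u,v,z in(("rim",322,332.8,.155),("footfront",321.7,259.3,.0954),("b1",321.2,239.8,.015),("b1top",321.2,216,.015)): print(n,np.round(ray(c,u,v,z)*1e3,1))
```

```text
rim [ 556.  -317.1  155. ]
footfront [ 554.6 -328.9   95.4]
b1 [ 556.3 -316.6   15. ]
b1top [ 553.8 -336.6   15. ]
```

Flask and base line up to within 1 mm in the same wrist picture, so I'm lowering it.

```bash
python3 -m jog '{"rot":[[0,0,0],[0,0,0],[0,0,0],[0,0,0],[0,0,0],[0,0,0],[0,0,0]],"delta_pos":[[0,0,-15],[0,0,-20],[0,0,-20],[0,0,-15],[0,0,-8],[0,0,-4],[0,0,0]],"grip":[0,0,0,0,0,0,0]}'
python3 -m jog '{"rot":[[0,0,0],[0,0,0],[0,0,0],[0,0,0]],"delta_pos":[[0,0,-2],[0,0,-1],[0,0,0],[0,0,0]],"grip":[0,0,0,0]}'
```

```text
time_s: 5.88
tcp_pos: [0.556, -0.3198, 0.0641]
ee_rot: [[-0.123, -0.992, -0.001], [-0.992, 0.123, 0.0], [-0.0, 0.001, -1.0]]
wrist_force: [0.4, -0.7, -0.2]
gripper_width: 0.284
time_s: 6.22
tcp_pos: [0.5563, -0.3206, 0.0623]
ee_rot: [[-0.124, -0.992, 0.001], [-0.992, 0.124, -0.0], [0.0, -0.001, -1.0]]
wrist_force: [-1.2, -0.1, -1.2]
gripper_width: 0.283
```

```bash
python3 -m jog '{"rot":[[0,0,0],[0,0,0],[0,0,0]],"delta_pos":[[0,0,-1],[0,0,0],[0,0,0]],"grip":[0,0,0]}'
python3 -m jog '{"rot":[[0,0,0],[0,0,0],[0,0,0]],"delta_pos":[[0,0,-1],[0,0,0],[0,0,0]],"grip":[0,0,0]}'
```

```text
time_s: 6.47
tcp_pos: [0.556, -0.3205, 0.0606]
ee_rot: [[-0.124, -0.992, 0.0], [-0.992, 0.124, -0.0], [0.0, -0.0, -1.0]]
wrist_force: [0.1, 0.5, 0.2]
gripper_width: 0.28
time_s: 6.72
tcp_pos: [0.5562, -0.3205, 0.0597]
ee_rot: [[-0.124, -0.992, 0.0], [-0.992, 0.124, -0.0], [0.0, -0.0, -1.0]]
wrist_force: [0.1, 0.2, -0.2]
gripper_width: 0.284
```

```bash
python3 -m jog '{"rot":[[0,0,0],[0,0,0],[0,0,0],[0,0,0],[0,0,0],[0,0,0]],"delta_pos":[[0,0,0],[0,0,0],[0,0,0],[0,0,0],[0,0,0],[0,0,0]],"grip":[40,50,60,70,70,70]}'
python3 -m jog '{"rot":[[0,0,0],[0,0,0],[0,0,0],[0,0,0],[0,0,0],[0,0,0],[0,0,0],[0,0,0],[0,0,0],[0,0,0]],"delta_pos":[[0,0,5],[0,0,20],[0,0,35],[0,0,35],[0,0,35],[0,10,20],[0,25,0],[1,35,0],[1,35,0],[1,35,0]],"grip":[70,70,80,100,100,100,100,100,100,100]}'
```

```text
time_s: 7.22
tcp_pos: [0.556, -0.3205, 0.0595]
ee_rot: [[-0.124, -0.992, -0.0], [-0.992, 0.124, 0.0], [-0.0, 0.0, -1.0]]
wrist_force: [-0.3, 0.9, 0.4]
gripper_width: 0.643
time_s: 8.05
tcp_pos: [0.5587, -0.1793, 0.2102]
ee_rot: [[-0.125, -0.992, 0.001], [-0.992, 0.125, 0.0], [-0.0, -0.001, -1.0]]
wrist_force: [0.0, 0.7, 0.3]
gripper_width: 0.998
```

```bash
python3 -m jog '{"rot":[[0,0,0],[0,0,0],[0,0,0],[0,0,0],[0,0,0],[0,0,0],[0,0,0],[0,0,0],[0,0,0],[0,0,0]],"delta_pos":[[1,35,0],[1,35,0],[2,35,0],[2,35,0],[2,35,0],[2,35,0],[2,35,0],[2,30,0],[1,20,0],[0,9,0]],"grip":[100,100,100,100,100,100,100,100,100,100]}'
python3 -m jog '{"rot":[[0,0,0]],"delta_pos":[[0,0,0]],"grip":[100]}'
python3 - <<'E'
from h import *
c=snap("wrist","w3"); s=r.sense(); print(s["tcp_pos"])
np.savez("c3.npz",**{k:c[k] for k in c if k!="frame"})
E
```

```text
time_s: 8.88
tcp_pos: [0.5742, 0.1262, 0.2099]
ee_rot: [[-0.121, -0.993, 0.001], [-0.993, 0.121, 0.001], [-0.001, -0.001, -1.0]]
wrist_force: [0.4, -0.0, -0.0]
gripper_width: 1.003
time_s: 8.97
tcp_pos: [0.574, 0.1252, 0.2097]
ee_rot: [[-0.121, -0.993, 0.0], [-0.993, 0.121, 0.0], [-0.0, -0.0, -1.0]]
wrist_force: [-0.4, -0.7, 0.1]
gripper_width: 1.002
[0.57384662 0.12389378 0.20968364]
```

View pics/w3.png

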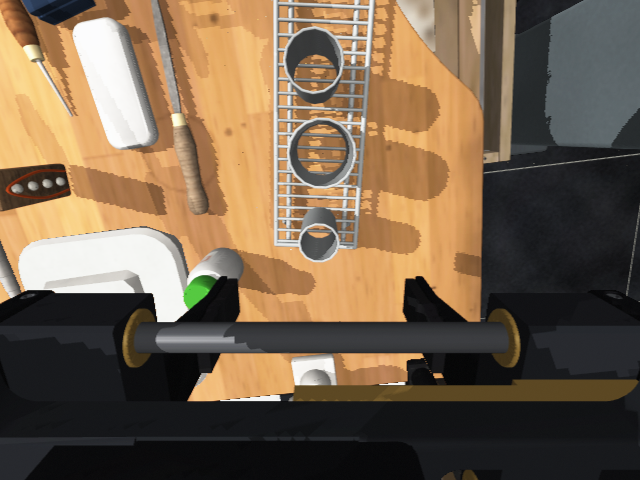

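Run:
```python
from h import *
c=np.load("c3.npz")
for n,u,v,z in(("f2",320,242,.086),("f4",321.5,153,.098),("f3",314,61,.092),("cap",200,293,.081)): print(n,np.round(ray(c,u,v,z)*1e3,1))
```

```text
f2 [575.4 127.2  86. ]
f4 [565.8  57.7  98. ]
f3 [563.6  -2.7  92. ]
cap [683.8 162.   81. ]
```

```bash
python3 -m jog '{"rot":[[0,0,0],[0,0,0],[0,0,0],[0,0,0],[0,0,0],[0,0,0],[0,0,0],[0,0,0],[0,0,0],[0,0,0]],"delta_pos":[[0.5,1,-20],[0,0,-32],[0,0,-32],[0,0,-30],[0,0,-15],[0,0,-7],[0,0,0],[0,0,0],[0,0,0],[0,0,0]],"grip":[100,80,80,70,70,60,40,20,0,0]}'
python3 -m jog '{"rot":[[0,0,0],[0,0,0],[0,0,0],[0,0,0],[0,0,0],[0,0,0],[0,0,0]],"delta_pos":[[0,0,0],[0,0,0],[0,0,0],[0,0,0],[0,0,0],[0,0,0],[0,0,0]],"grip":[0,0,0,0,0,0,0]}'
```

```text
time_s: 9.85
tcp_pos: [0.5755, 0.1247, 0.0753]
ee_rot: [[-0.124, -0.992, 0.003], [-0.992, 0.124, 0.001], [-0.002, -0.003, -1.0]]
wrist_force: [-0.4, 0.6, 0.1]
gripper_width: 0.411
time_s: 10.43
tcp_pos: [0.5755, 0.1248, 0.0751]
ee_rot: [[-0.123, -0.992, 0.003], [-0.992, 0.123, 0.001], [-0.001, -0.002, -1.0]]
wrist_force: [0.4, -0.5, 5.7]
gripper_width: 0.371
```

```bash
python3 -m jog '{"rot":[[0,0,0],[0,0,0],[0,0,0],[0,0,0],[0,0,0],[0,0,0],[0,0,0],[0,0,0],[0,0,0],[0,0,0]],"delta_pos":[[0,0,5],[0,0,15],[0,0,30],[0,0,30],[0,0,25],[0,-15,0],[-1,-30,0],[-2,-35,0],[-2,-35,0],[-2,-35,0]],"grip":[0,0,0,0,0,0,0,0,0,0]}'
python3 -m jog '{"rot":[[0,0,0],[0,0,0],[0,0,0],[0,0,0],[0,0,0],[0,0,0],[0,0,0],[0,0,0],[0,0,0],[0,0,0]],"delta_pos":[[-2,-35,0],[-2,-35,0],[-2,-35,0],[-2,-35,0],[-2,-35,0],[-2,-35,0],[-2,-35,0],[-2,-35,0],[-2,-35,0],[-1,-30,0]],"grip":[0,0,0,0,0,0,0,0,0,0]}'
python3 -m jog '{"rot":[[0,0,0],[0,0,0],[0,0,0]],"delta_pos":[[0,-15,0],[0,0,0],[0,0,0]],"grip":[0,0,0]}'
python3 - <<'E'
from h import *
c=snap("wrist","w4",(240,130,400,360),2.6); s=r.sense(); print(s["tcp_pos"],s["wrist_force"],s["moment"],s["gripper_width"])
np.savez("c4.npz",**{k:c[k] for k in c if k!="frame"})
E
```

```text
time_s: 11.27
tcp_pos: [0.5664, -0.0267, 0.1779]
ee_rot: [[-0.123, -0.992, -0.002], [-0.992, 0.123, 0.0], [-0.0, 0.002, -1.0]]
wrist_force: [0.5, -0.2, -0.5]
gripper_width: 0.367
time_s: 12.1
tcp_pos: [0.5473, -0.3724, 0.1775]
ee_rot: [[-0.125, -0.992, -0.002], [-0.992, 0.125, 0.001], [-0.001, 0.002, -1.0]]
wrist_force: [0.5, -0.8, -0.8]
gripper_width: 0.371
time_s: 12.35
tcp_pos: [0.5478, -0.3856, 0.1774]
ee_rot: [[-0.126, -0.992, -0.002], [-0.992, 0.126, 0.001], [-0.001, 0.002, -1.0]]
wrist_force: [0.6, 1.1, -0.7]
gripper_width: 0.374
[ 0.54808322 -0.38472244  0.17774083] [ 0.10831373 -0.15604233 -1.24515768] [ 0.07728609  0.03045204 -0.02216536] 0.37194098767679395
```

View pics/w4.png

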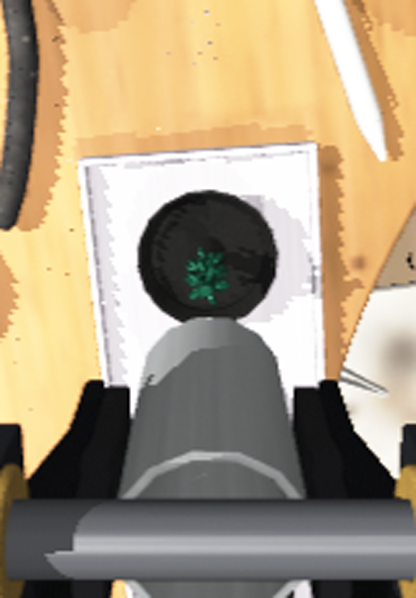

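Base2 lip centre is at crop (206,257), the flask foot front at (208,318) and the rim at about (210,525).

Run:
```python
from h import *
c=np.load("c4.npz")
for n,u,v,z in(("rim",320.8,332,.1885),("footfront",320,252.3,.1225),("b2",319.4,228.8,.015)): print(n,np.round(ray(c,u,v,z)*1e3,1))
```

```text
rim [ 548.2 -385.5  188.5]
footfront [ 546.9 -398.3  122.5]
b2 [ 549.4 -384.1   15. ]
```

```bash
python3 -m jog '{"rot":[[0,0,0],[0,0,0],[0,0,0],[0,0,0],[0,0,0],[0,0,0],[0,0,0],[0,0,0],[0,0,0]],"delta_pos":[[1,-0.5,-15],[0,0,-25],[0,0,-20],[0,0,-15],[0,0,-15],[0,0,-10],[0,0,-7],[0,0,-3],[0,0,0]],"grip":[0,0,0,0,0,0,0,0,0]}'
python3 -m jog '{"rot":[[0,0,0],[0,0,0],[0,0,0]],"delta_pos":[[0,0,-1.5],[0,0,0],[0,0,0]],"grip":[0,0,0]}'
python3 -m jog '{"rot":[[0,0,0],[0,0,0],[0,0,0]],"delta_pos":[[0,0,-1],[0,0,0],[0,0,0]],"grip":[0,0,0]}'
python3 -m jog '{"rot":[[0,0,0],[0,0,0],[0,0,0]],"delta_pos":[[0,0,-1],[0,0,0],[0,0,0]],"grip":[0,0,0]}'
```

```text
time_s: 13.15
tcp_pos: [0.5496, -0.3853, 0.0683]
ee_rot: [[-0.123, -0.992, -0.001], [-0.992, 0.123, 0.0], [-0.0, 0.001, -1.0]]
wrist_force: [-0.7, -0.4, -0.6]
gripper_width: 0.373
time_s: 13.4
tcp_pos: [0.5499, -0.3862, 0.0679]
ee_rot: [[-0.124, -0.992, 0.001], [-0.992, 0.124, -0.001], [0.0, -0.001, -1.0]]
wrist_force: [0.9, -0.1, -1.1]
gripper_width: 0.372
time_s: 13.65
tcp_pos: [0.5495, -0.3861, 0.0662]
ee_rot: [[-0.124, -0.992, 0.0], [-0.992, 0.124, -0.0], [0.0, -0.0, -1.0]]
wrist_force: [-0.2, -0.2, -1.3]
gripper_width: 0.373
time_s: 13.9
tcp_pos: [0.5495, -0.386, 0.065]
ee_rot: [[-0.124, -0.992, -0.0], [-0.992, 0.124, 0.0], [-0.0, 0.0, -1.0]]
wrist_force: [-0.3, -0.5, -2.5]
gripper_width: 0.372
```

```bash
python3 -m jog '{"rot":[[0,0,0],[0,0,0],[0,0,0]],"delta_pos":[[0,0,-1],[0,0,0],[0,0,0]],"grip":[0,0,0]}'
python3 -m jog '{"rot":[[0,0,0],[0,0,0],[0,0,0]],"delta_pos":[[0,0,-0.7],[0,0,0],[0,0,0]],"grip":[0,0,0]}'
```

```text
time_s: 14.15
tcp_pos: [0.5495, -0.3859, 0.0639]
ee_rot: [[-0.124, -0.992, -0.0], [-0.992, 0.124, 0.0], [-0.0, 0.0, -1.0]]
wrist_force: [-0.4, -0.0, -0.8]
gripper_width: 0.372
time_s: 14.4
tcp_pos: [0.5495, -0.386, 0.0633]
ee_rot: [[-0.124, -0.992, -0.0], [-0.992, 0.124, 0.0], [-0.0, 0.0, -1.0]]
wrist_force: [-0.2, -0.5, -1.6]
gripper_width: 0.374
```

```bash
python3 -m jog '{"rot":[[0,0,0],[0,0,0],[0,0,0]],"delta_pos":[[0,0,-0.6],[0,0,0],[0,0,0]],"grip":[0,0,0]}'
python3 -m jog '{"rot":[[0,0,0],[0,0,0],[0,0,0]],"delta_pos":[[0,0,-0.6],[0,0,0],[0,0,0]],"grip":[0,0,0]}'
```

```text
time_s: 14.65
tcp_pos: [0.5496, -0.386, 0.0631]
ee_rot: [[-0.124, -0.992, 0.0], [-0.992, 0.124, -0.0], [0.0, -0.0, -1.0]]
wrist_force: [0.2, -0.0, 0.7]
gripper_width: 0.373
time_s: 14.9
tcp_pos: [0.5496, -0.3861, 0.0631]
ee_rot: [[-0.124, -0.992, 0.0], [-0.992, 0.124, -0.001], [0.0, -0.0, -1.0]]
wrist_force: [-2.3, 0.9, 6.1]
gripper_width: 0.371
```

```bash
python3 -m jog '{"rot":[[0,0,0],[0,0,0],[0,0,0],[0,0,0],[0,0,0],[0,0,0]],"delta_pos":[[0,0,0.5],[0,0,0],[0,0,0],[0,0,0],[0,0,0],[0,0,0]],"grip":[45,55,65,75,75,75]}'
python3 -m jog '{"rot":[[0,0,0],[0,0,0],[0,0,0],[0,0,0],[0,0,0],[0,0,0],[0,0,0],[0,0,0],[0,0,0],[0,0,0]],"delta_pos":[[0,0,5],[0,0,20],[0,0,35],[0,0,35],[0,0,35],[0,10,15],[1,31,0],[1,35,0],[1,35,0],[1,35,0]],"grip":[75,75,80,100,100,100,100,100,100,100]}'
python3 -m jog '{"rot":[[0,0,0],[0,0,0],[0,0,0],[0,0,0],[0,0,0],[0,0,0],[0,0,0],[0,0,0],[0,0,0]],"delta_pos":[[1,35,0],[1,35,0],[1,35,0],[2,35,0],[2,35,0],[1,30,0],[1,20,0],[0,10,0],[0,0,0]],"grip":[100,100,100,100,100,100,100,100,100]}'
python3 - <<'E'
from h import *
c=snap("wrist","w5"); s=r.sense(); print(s["tcp_pos"])
np.savez("c5.npz",**{k:c[k] for k in c if k!="frame"})
E
```

```text
time_s: 15.4
tcp_pos: [0.5495, -0.3859, 0.0624]
ee_rot: [[-0.124, -0.992, -0.0], [-0.992, 0.124, 0.0], [-0.0, 0.0, -1.0]]
wrist_force: [-0.2, -0.8, 0.7]
gripper_width: 0.707
time_s: 16.23
tcp_pos: [0.553, -0.2384, 0.2077]
ee_rot: [[-0.125, -0.992, 0.0], [-0.992, 0.125, 0.0], [-0.0, -0.0, -1.0]]
wrist_force: [1.3, 0.1, -0.1]
gripper_width: 1.002
time_s: 16.98
tcp_pos: [0.5624, -0.0032, 0.2077]
ee_rot: [[-0.121, -0.993, 0.0], [-0.993, 0.121, 0.0], [-0.0, -0.0, -1.0]]
wrist_force: [0.5, -0.6, 0.6]
gripper_width: 0.998
[ 0.56232484 -0.00443157  0.20767703]
```

View pics/w5.png

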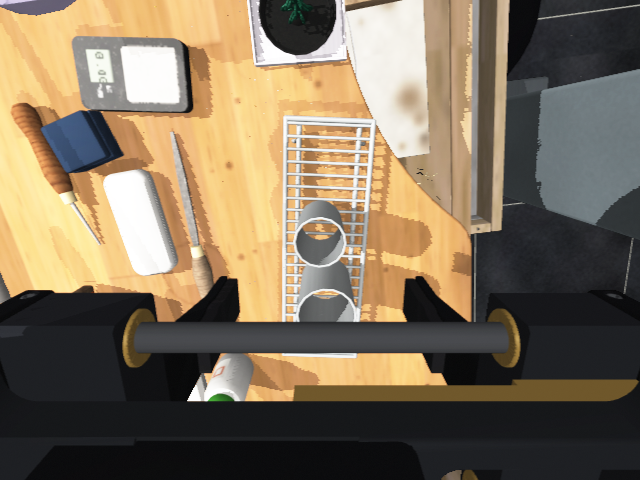

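Flask3's rim is at (320,242), the same place flask2 showed when it was centred, so the tool is well aligned.

```bash
python3 -m jog '{"rot":[[0,0,0],[0,0,0],[0,0,0],[0,0,0],[0,0,0],[0,0,0],[0,0,0],[0,0,0],[0,0,0],[0,0,0]],"delta_pos":[[0,-0.5,-20],[0,0,-30],[0,0,-30],[0,0,-25],[0,0,-15],[0,0,-7],[0,0,0],[0,0,0],[0,0,0],[0,0,0]],"grip":[100,90,90,80,80,60,40,20,0,0]}'
python3 -m jog '{"rot":[[0,0,0],[0,0,0],[0,0,0],[0,0,0],[0,0,0]],"delta_pos":[[0,0,0],[0,0,0],[0,0,0],[0,0,0],[0,0,0]],"grip":[0,0,0,0,0]}'
```

```text
time_s: 17.87
tcp_pos: [0.5635, -0.0055, 0.0821]
ee_rot: [[-0.124, -0.992, 0.003], [-0.992, 0.124, 0.001], [-0.001, -0.003, -1.0]]
wrist_force: [0.4, -0.0, -0.1]
gripper_width: 0.508
time_s: 18.28
tcp_pos: [0.5633, -0.0054, 0.082]
ee_rot: [[-0.123, -0.992, 0.002], [-0.992, 0.123, 0.0], [-0.0, -0.002, -1.0]]
wrist_force: [-0.4, 0.2, 6.7]
gripper_width: 0.466
```

```bash
python3 -m jog '{"rot":[[0,0,0],[0,0,0],[0,0,0],[0,0,0],[0,0,0],[0,0,0],[0,0,0],[0,0,0],[0,0,0],[0,0,0]],"delta_pos":[[0,0,5],[0,0,15],[0,0,25],[0,0,25],[0,0,10],[0,-15,0],[-0.5,-30,0],[-0.5,-35,0],[-0.5,-35,0],[-1,-35,0]],"grip":[0,0,0,0,0,0,0,0,0,0]}'
python3 -m jog '{"rot":[[0,0,0],[0,0,0],[0,0,0],[0,0,0],[0,0,0],[0,0,0]],"delta_pos":[[-1,-35,0],[-1,-32,0],[-1,-20,0],[0,-10,0],[0,0,0],[0,0,0]],"grip":[0,0,0,0,0,0]}'
python3 - <<'E'
from h import *
c=snap("wrist","w6",(240,130,400,360),2.6); s=r.sense(); print(s["tcp_pos"],s["wrist_force"],s["moment"],s["gripper_width"])
np.savez("c6.npz",**{k:c[k] for k in c if k!="frame"})
E
```

```text
time_s: 19.12
tcp_pos: [0.5592, -0.1564, 0.1596]
ee_rot: [[-0.123, -0.992, -0.002], [-0.992, 0.123, 0.001], [-0.001, 0.002, -1.0]]
wrist_force: [0.3, -0.0, -2.5]
gripper_width: 0.466
time_s: 19.62
tcp_pos: [0.5565, -0.2522, 0.1596]
ee_rot: [[-0.125, -0.992, -0.002], [-0.992, 0.125, 0.001], [-0.001, 0.002, -1.0]]
wrist_force: [-0.7, 0.6, -2.4]
gripper_width: 0.469
[ 0.55668371 -0.25166392  0.15991706] [ 0.21641821 -0.44598292 -2.76732448] [ 0.02074929  0.0842523  -0.05009006] 0.47005381098271987
```

View pics/w6.png

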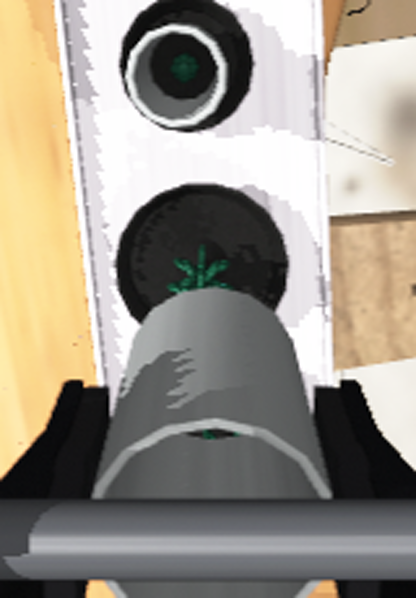

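The base3 lip spans x 116–287 with its top at row 183, and the foot front is at (207,288). Flask1 stands upright in base1.

Run:
```python
from h import *
c=np.load("c6.npz")
for n,u,v,z in(("footfront",319.6,240.8,.0977),("b3",317.5,232.3,.015),("b3top",317.5,200.4,.015),("rimtop",321.2,291.5,.1697)): print(n,np.round(ray(c,u,v,z)*1e3,1))
```

```text
footfront [ 555.3 -270.    97.7]
b3 [ 559.5 -252.7   15. ]
b3top [ 555.9 -280.2   15. ]
rimtop [ 554.5 -270.3  169.7]
```

```bash
python3 -m jog '{"rot":[[0,0,0],[0,0,0],[0,0,0],[0,0,0],[0,0,0],[0,0,0],[0,0,0],[0,0,0]],"delta_pos":[[1.5,-1.5,0],[0,0,-12],[0,0,-20],[0,0,-18],[0,0,-15],[0,0,-12],[0,0,-7],[0,0,0]],"grip":[0,0,0,0,0,0,0,0]}'
python3 -m jog '{"rot":[[0,0,0],[0,0,0],[0,0,0]],"delta_pos":[[0,0,-2],[0,0,0],[0,0,0]],"grip":[0,0,0]}'
python3 -m jog '{"rot":[[0,0,0],[0,0,0],[0,0,0]],"delta_pos":[[0,0,-1],[0,0,0],[0,0,0]],"grip":[0,0,0]}'
python3 -m jog '{"rot":[[0,0,0],[0,0,0],[0,0,0]],"delta_pos":[[0,0,-1],[0,0,0],[0,0,0]],"grip":[0,0,0]}'
```

```text
time_s: 20.33
tcp_pos: [0.5578, -0.2527, 0.075]
ee_rot: [[-0.123, -0.992, -0.003], [-0.992, 0.123, 0.001], [-0.001, 0.003, -1.0]]
wrist_force: [0.2, 0.3, -2.5]
gripper_width: 0.466
time_s: 20.58
tcp_pos: [0.5592, -0.2539, 0.0756]
ee_rot: [[-0.123, -0.992, 0.002], [-0.992, 0.123, -0.0], [0.0, -0.002, -1.0]]
wrist_force: [0.2, -0.7, -2.2]
gripper_width: 0.472
time_s: 20.83
tcp_pos: [0.5586, -0.254, 0.074]
ee_rot: [[-0.124, -0.992, 0.001], [-0.992, 0.124, -0.0], [0.0, -0.001, -1.0]]
wrist_force: [0.1, -0.1, -2.0]
gripper_width: 0.467
time_s: 21.08
tcp_pos: [0.5584, -0.254, 0.0726]
ee_rot: [[-0.124, -0.992, -0.0], [-0.992, 0.124, 0.0], [-0.0, 0.0, -1.0]]
wrist_force: [-0.2, 0.4, -1.9]
gripper_width: 0.469
```

```bash
python3 -m jog '{"rot":[[0,0,0],[0,0,0],[0,0,0]],"delta_pos":[[0,0,-1],[0,0,0],[0,0,0]],"grip":[0,0,0]}'
python3 -m jog '{"rot":[[0,0,0],[0,0,0],[0,0,0]],"delta_pos":[[0,0,-0.8],[0,0,0],[0,0,0]],"grip":[0,0,0]}'
python3 -m jog '{"rot":[[0,0,0],[0,0,0],[0,0,0]],"delta_pos":[[0,0,-0.6],[0,0,0],[0,0,0]],"grip":[0,0,0]}'
```

```text
time_s: 21.33
tcp_pos: [0.5585, -0.254, 0.0715]
ee_rot: [[-0.124, -0.992, -0.0], [-0.992, 0.124, 0.0], [-0.0, 0.0, -1.0]]
wrist_force: [-0.3, -0.5, -1.6]
gripper_width: 0.47
time_s: 21.58
tcp_pos: [0.5585, -0.254, 0.0708]
ee_rot: [[-0.124, -0.992, -0.0], [-0.992, 0.124, 0.0], [-0.0, 0.0, -1.0]]
wrist_force: [-0.0, -0.3, -1.7]
gripper_width: 0.469
time_s: 21.83
tcp_pos: [0.5585, -0.254, 0.0702]
ee_rot: [[-0.124, -0.992, -0.0], [-0.992, 0.124, 0.0], [-0.0, 0.0, -1.0]]
wrist_force: [-0.1, 0.1, -1.9]
gripper_width: 0.468
```

```bash
python3 -m jog '{"rot":[[0,0,0],[0,0,0],[0,0,0]],"delta_pos":[[0,0,-0.5],[0,0,0],[0,0,0]],"grip":[0,0,0]}'
python3 -m jog '{"rot":[[0,0,0],[0,0,0],[0,0,0]],"delta_pos":[[0,0,-0.5],[0,0,0],[0,0,0]],"grip":[0,0,0]}'
```

```text
time_s: 22.08
tcp_pos: [0.5586, -0.254, 0.0701]
ee_rot: [[-0.124, -0.992, 0.0], [-0.992, 0.124, -0.0], [0.0, -0.0, -1.0]]
wrist_force: [-1.0, 0.0, 0.3]
gripper_width: 0.465
time_s: 22.33
tcp_pos: [0.5586, -0.2541, 0.07]
ee_rot: [[-0.124, -0.992, 0.0], [-0.992, 0.124, -0.0], [0.0, -0.0, -1.0]]
wrist_force: [-2.2, 1.0, 5.2]
gripper_width: 0.47
```

```bash
python3 -m jog '{"rot":[[0,0,0],[0,0,0],[0,0,0],[0,0,0],[0,0,0],[0,0,0]],"delta_pos":[[0,0,0.5],[0,0,0],[0,0,0],[0,0,0],[0,0,0],[0,0,0]],"grip":[55,65,75,80,80,80]}'
python3 -m jog '{"rot":[[0,0,0],[0,0,0],[0,0,0],[0,0,0],[0,0,0],[0,0,0],[0,0,0],[0,0,0],[0,0,0],[0,0,0]],"delta_pos":[[0,0,5],[0,0,20],[0,0,35],[0,0,35],[0,0,35],[0,10,10],[0,30,0],[0.5,35,0],[0.5,35,0],[0.5,35,0]],"grip":[80,80,80,100,100,100,100,100,100,100]}'
python3 -m jog '{"rot":[[0,0,0],[0,0,0],[0,0,0],[0,0,0],[0,0,0],[0,0,0],[0,0,0]],"delta_pos":[[0.5,35,0],[1,35,0],[1,35,0],[1,32,0],[0,20,0],[0,8,0],[0,0,0]],"grip":[100,100,100,100,100,100,100]}'
python3 - <<'E'
from h import *
c=snap("wrist","w7",(240,40,400,340),2); s=r.sense(); print(s["tcp_pos"])
np.savez("c7.npz",**{k:c[k] for k in c if k!="frame"})
E
```

```text
time_s: 22.83
tcp_pos: [0.5586, -0.254, 0.0695]
ee_rot: [[-0.124, -0.992, -0.0], [-0.992, 0.124, 0.0], [-0.0, 0.0, -1.0]]
wrist_force: [-0.7, -0.1, 0.4]
gripper_width: 0.775
time_s: 23.67
tcp_pos: [0.5597, -0.1076, 0.2101]
ee_rot: [[-0.125, -0.992, 0.001], [-0.992, 0.125, 0.0], [-0.0, -0.001, -1.0]]
wrist_force: [1.5, 0.6, -0.3]
gripper_width: 0.998
time_s: 24.25
tcp_pos: [0.5634, 0.0577, 0.2098]
ee_rot: [[-0.121, -0.993, 0.0], [-0.993, 0.121, 0.0], [-0.0, -0.0, -1.0]]
wrist_force: [-0.7, -1.1, 0.5]
gripper_width: 0.998
[0.5633541 0.0564774 0.2097543]
```

View pics/w7.png

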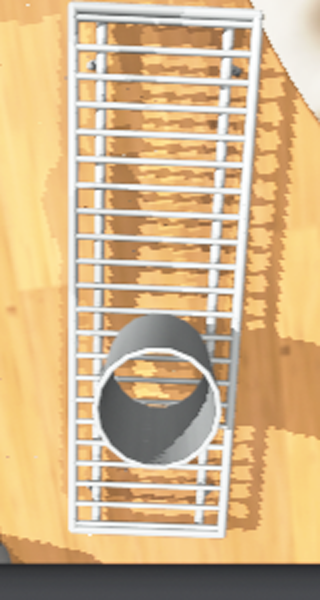

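```bash
python3 - <<'E'
from h import *
print(ray(np.load("c7.npz"),319,243.5,.098), ray(np.load("c5.npz"),320,242,.092), ray(np.load("c3.npz"),320,242,.086))
E
python3 -m jog '{"rot":[[0,0,0],[0,0,0],[0,0,0],[0,0,0],[0,0,0],[0,0,0]],"delta_pos":[[0,0,-20],[0,0,-30],[0,0,-30],[0,0,-25],[0,0,-12],[0,0,-4]],"grip":[100,100,100,100,100,100]}'
python3 -m jog '{"rot":[[0,0,0],[0,0,0],[0,0,0],[0,0,0],[0,0,0],[0,0,0],[0,0,0],[0,0,0],[0,0,0],[0,0,0]],"delta_pos":[[0,0,0],[0,0,0],[0,0,0],[0,0,0],[0,0,0],[0,0,0],[0,0,0],[0,0,0],[0,0,0],[0,0,0]],"grip":[80,60,40,20,0,0,0,0,0,0]}'
```

```text
[0.5652188  0.05713985 0.098     ] [ 0.56341078 -0.00364734  0.092     ] [0.57537568 0.12719571 0.086     ]
time_s: 24.8
tcp_pos: [0.5618, 0.0539, 0.086]
ee_rot: [[-0.126, -0.992, -0.006], [-0.992, 0.126, -0.002], [0.003, 0.005, -1.0]]
wrist_force: [-0.6, 0.5, 0.2]
gripper_width: 0.996
time_s: 25.63
tcp_pos: [0.5643, 0.0563, 0.0894]
ee_rot: [[-0.123, -0.992, 0.002], [-0.992, 0.123, 0.0], [-0.001, -0.002, -1.0]]
wrist_force: [1.1, -0.8, 3.0]
gripper_width: 0.558
```

```bash
python3 -m jog '{"rot":[[0,0,0],[0,0,0],[0,0,0],[0,0,0],[0,0,0],[0,0,0],[0,0,0],[0,0,0],[0,0,0],[0,0,0]],"delta_pos":[[0,0,0],[0,0,5],[0,0,20],[0,0,25],[0,0,20],[0,-15,5],[-0.5,-30,0],[-0.5,-35,0],[-0.5,-35,0],[-1,-35,0]],"grip":[0,0,0,0,0,0,0,0,0,0]}'
python3 -m jog '{"rot":[[0,0,0],[0,0,0],[0,0,0],[0,0,0],[0,0,0],[0,0,0]],"delta_pos":[[-1,-35,0],[-1,-30,0],[-0.5,-19,0],[0,-9,0],[0,0,0],[0,0,0]],"grip":[0,0,0,0,0,0]}'
python3 - <<'E'
from h import *
c=snap("wrist","w8",(240,60,400,360),2); s=r.sense(); print(s["tcp_pos"],s["wrist_force"],s["gripper_width"])
np.savez("c8.npz",**{k:c[k] for k in c if k!="frame"})
E
```

```text
time_s: 26.47
tcp_pos: [0.5593, -0.0951, 0.1626]
ee_rot: [[-0.124, -0.992, -0.004], [-0.992, 0.124, 0.001], [-0.0, 0.004, -1.0]]
wrist_force: [0.6, 0.5, -3.1]
gripper_width: 0.562
time_s: 26.97
tcp_pos: [0.5577, -0.1867, 0.1628]
ee_rot: [[-0.125, -0.992, -0.002], [-0.992, 0.125, 0.001], [-0.001, 0.002, -1.0]]
wrist_force: [0.1, 1.1, -3.1]
gripper_width: 0.556
[ 0.5579408  -0.18620073  0.16307601] [ 0.27449581  1.08232241 -2.2884268 ] 0.5578987981500868
```

View pics/w8.png

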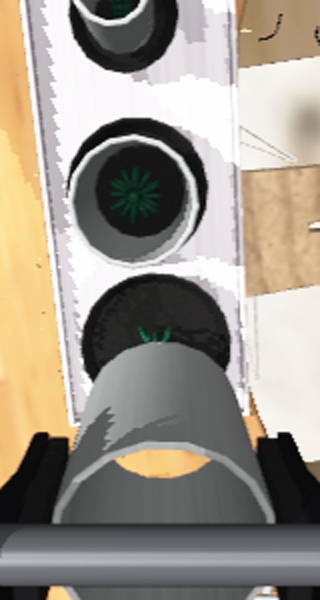

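Base4's lip spans x 82–231 with its top at row 274, and the foot front is at (163,342). Flask3 sits well in base3.

Run:
```python
from h import *
c=np.load("c8.npz")
for n,u,v,z in(("footfront",321.5,231,.0935),("b4top",318.2,197,.015),("b4",318.2,233.5,.015)): print(n,np.round(ray(c,u,v,z)*1e3,1))
```

```text
footfront [ 554.7 -208.6   93.5]
b4top [ 556.2 -217.    15. ]
b4 [ 560.2 -185.1   15. ]
```

```bash
python3 -m jog '{"rot":[[0,0,0],[0,0,0],[0,0,0],[0,0,0],[0,0,0],[0,0,0],[0,0,0],[0,0,0]],"delta_pos":[[1.8,-0.5,0],[0,0,-12],[0,0,-20],[0,0,-18],[0,0,-15],[0,0,-10],[0,0,-5],[0,0,0]],"grip":[0,0,0,0,0,0,0,0]}'
python3 -m jog '{"rot":[[0,0,0],[0,0,0],[0,0,0]],"delta_pos":[[0,0,-1.5],[0,0,0],[0,0,0]],"grip":[0,0,0]}'
python3 -m jog '{"rot":[[0,0,0],[0,0,0],[0,0,0]],"delta_pos":[[0,0,-1],[0,0,0],[0,0,0]],"grip":[0,0,0]}'
python3 -m jog '{"rot":[[0,0,0],[0,0,0],[0,0,0]],"delta_pos":[[0,0,-0.8],[0,0,0],[0,0,0]],"grip":[0,0,0]}'
```

```text
time_s: 27.68
tcp_pos: [0.56, -0.1867, 0.0828]
ee_rot: [[-0.123, -0.992, -0.002], [-0.992, 0.123, 0.0], [0.0, 0.002, -1.0]]
wrist_force: [-0.9, 0.3, -2.7]
gripper_width: 0.561
time_s: 27.93
tcp_pos: [0.561, -0.1875, 0.0832]
ee_rot: [[-0.124, -0.992, 0.002], [-0.992, 0.124, -0.0], [0.0, -0.002, -1.0]]
wrist_force: [0.1, -0.9, -2.5]
gripper_width: 0.562
time_s: 28.18
tcp_pos: [0.5604, -0.1875, 0.0815]
ee_rot: [[-0.124, -0.992, 0.0], [-0.992, 0.124, -0.0], [-0.0, -0.0, -1.0]]
wrist_force: [-0.4, 0.5, -1.3]
gripper_width: 0.558
time_s: 28.43
tcp_pos: [0.5603, -0.1875, 0.0804]
ee_rot: [[-0.124, -0.992, -0.0], [-0.992, 0.124, 0.0], [0.0, 0.0, -1.0]]
wrist_force: [0.3, 0.4, -2.3]
gripper_width: 0.556
```

```bash
python3 -m jog '{"rot":[[0,0,0],[0,0,0],[0,0,0]],"delta_pos":[[0,0,-1.2],[0,0,0],[0,0,0]],"grip":[0,0,0]}'
python3 -m jog '{"rot":[[0,0,0],[0,0,0],[0,0,0]],"delta_pos":[[0,0,-0.8],[0,0,0],[0,0,0]],"grip":[0,0,0]}'
python3 -m jog '{"rot":[[0,0,0],[0,0,0],[0,0,0]],"delta_pos":[[0,0,-0.6],[0,0,0],[0,0,0]],"grip":[0,0,0]}'
```

```text
time_s: 28.68
tcp_pos: [0.5603, -0.1875, 0.0791]
ee_rot: [[-0.124, -0.992, -0.0], [-0.992, 0.124, 0.0], [0.0, 0.0, -1.0]]
wrist_force: [0.1, -0.4, -2.5]
gripper_width: 0.56
time_s: 28.93
tcp_pos: [0.5603, -0.1874, 0.0784]
ee_rot: [[-0.124, -0.992, -0.0], [-0.992, 0.124, 0.0], [-0.0, 0.0, -1.0]]
wrist_force: [-0.0, -0.7, -3.0]
gripper_width: 0.561
time_s: 29.18
tcp_pos: [0.5603, -0.1875, 0.0778]
ee_rot: [[-0.124, -0.992, -0.0], [-0.992, 0.124, -0.0], [0.0, 0.0, -1.0]]
wrist_force: [-0.0, -0.2, -2.1]
gripper_width: 0.557
```

```bash
python3 -m jog '{"rot":[[0,0,0],[0,0,0],[0,0,0]],"delta_pos":[[0,0,-0.5],[0,0,0],[0,0,0]],"grip":[0,0,0]}'
python3 -m jog '{"rot":[[0,0,0],[0,0,0],[0,0,0]],"delta_pos":[[0,0,-0.5],[0,0,0],[0,0,0]],"grip":[0,0,0]}'
```

```text
time_s: 29.43
tcp_pos: [0.5604, -0.1875, 0.0775]
ee_rot: [[-0.124, -0.992, 0.0], [-0.992, 0.124, -0.0], [0.0, -0.0, -1.0]]
wrist_force: [0.2, 0.3, -2.3]
gripper_width: 0.559
time_s: 29.68
tcp_pos: [0.5604, -0.1875, 0.0774]
ee_rot: [[-0.124, -0.992, 0.0], [-0.992, 0.124, -0.0], [0.0, -0.0, -1.0]]
wrist_force: [-1.6, -0.4, 3.3]
gripper_width: 0.558
```

Flask4 has touched down at the expected height. I'll release, rise and retreat towards +y.

```bash
python3 -m jog '{"rot":[[0,0,0],[0,0,0],[0,0,0],[0,0,0],[0,0,0],[0,0,0]],"delta_pos":[[0,0,0.3],[0,0,0],[0,0,0],[0,0,0],[0,0,0],[0,0,0]],"grip":[65,75,85,90,90,90]}'
python3 -m jog '{"rot":[[0,0,0],[0,0,0],[0,0,0],[0,0,0],[0,0,0],[0,0,0],[0,0,0],[0,0,0],[0,0,0],[0,0,0]],"delta_pos":[[0,0,5],[0,0,20],[0,0,35],[0,0,35],[0,0,35],[-5,20,10],[-10,35,0],[-10,35,0],[-10,35,0],[0,20,0]],"grip":[90,90,90,100,100,100,100,100,100,100]}'
python3 -m jog '{"rot":[[0,0,0],[0,0,0]],"delta_pos":[[0,0,0],[0,0,0]],"grip":[100,100]}'
python3 - <<'E'
from h import *
c=vision.capture("scene")["frame"][170:270,330:450,::-1]; d=vision.capture("top")["frame"][220:340,330:510,::-1]
a=cv2.resize(c,(480,400),interpolation=cv2.INTER_CUBIC); b=cv2.resize(d,(600,400),interpolation=cv2.INTER_CUBIC)
m=np.hstack([a,b]); cv2.imwrite("pics/fin.png",cv2.resize(m,(800,296)))
s=r.sense(); print(s["tcp_pos"],s["time_s"])
E
```

```text
time_s: 30.18
tcp_pos: [0.5604, -0.1875, 0.0771]
ee_rot: [[-0.124, -0.992, 0.0], [-0.992, 0.124, 0.0], [-0.0, -0.0, -1.0]]
wrist_force: [0.4, 0.3, 0.6]
gripper_width: 0.874
time_s: 31.02
tcp_pos: [0.5235, -0.0402, 0.2179]
ee_rot: [[-0.123, -0.992, 0.0], [-0.992, 0.123, 0.001], [-0.001, -0.0, -1.0]]
wrist_force: [1.2, -0.0, -0.2]
gripper_width: 1.004
time_s: 31.18
tcp_pos: [0.5254, -0.0416, 0.2178]
ee_rot: [[-0.122, -0.993, 0.001], [-0.993, 0.122, 0.0], [-0.0, -0.001, -1.0]]
wrist_force: [-0.1, 0.2, 0.1]
gripper_width: 0.998
[ 0.52545323 -0.04289682  0.21733899] 31.2833
```

View pics/fin.png

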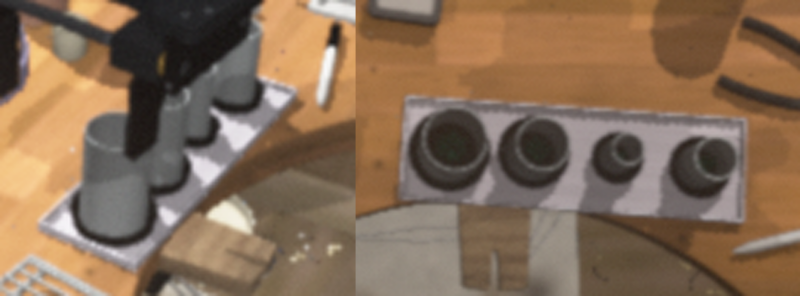

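Final view: all four flasks stand in their bases, with top rims at about (452,147), (537,146), (627,150) and (716,159). I'll check these numerically for flask tilt.

Run:
```python
from h import *
c=vision.capture("top")
for n,x,y,z in((4,452,143,86),(3,536,144,80),(1,628,149,68),(2,717,159,74)): print(n,np.round(ray(c,330+(x-355.6)/2.469,220+y/2.467,z/1e3)*1e3,1))
x=c["frame"][245:310,345:495,::-1]; cv2.imwrite("pics/fin2.png",cv2.resize(x,None,fx=5,fy=5,interpolation=cv2.INTER_CUBIC))
```

```text
4 [ 555.6 -185.4   86. ]
3 [ 556.3 -248.7   80. ]
1 [ 554.8 -319.6   68. ]
2 [ 547.4 -385.    74. ]
```

View pics/fin2.png

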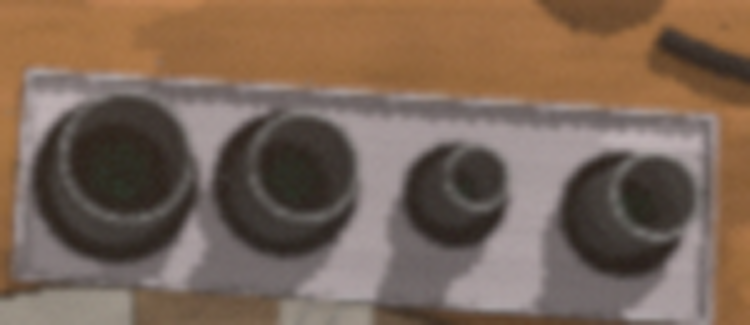

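```bash
python3 -c "
from station import finish_job; print(finish_job())"
```

```text
the job is handed in; nothing more can be done
None
```

All four flasks are standing on the sprue bases of their own size. I moved them smallest to largest, and the job was handed in at about 31 s of the 93 s allowed.

- **Lowering:** Each flask went straight down over its tree in steps of about 1 mm or less until light contact. The highest force I read while seating was about 6 N. The commanded heights at contact matched the seat heights. Flask1's contact was the least distinct: it showed only as the carried weight coming off the wrist, with no clear push back.
- **Final check:** In the last top view, all four rims sit within about 1–2 mm of their base centres, which means the flasks are upright. The gripper had released and was clear of everything. I did not re-measure the scale and the bottle at the end, but no move went near them.
- **Disagreements:** The wrist camera read positions 2–3 mm off from the top camera in y. I got round this by comparing flask and base within the same picture. My first rough reading of the final picture put flasks 3 and 4 about 3–5 mm off. The enlarged view corrected that.

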